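# Stack the matching stationery bins and click them home

## Task

Stack the two loose narrow bins, one above the other, on the matching bin on the desk mat: each goes on a little short of the catch and is pushed back, firmly but without ramming, until it clicks past the spring jaws and sits flat, fully home. The wide bin is another size and does not fit this stack: leave it standing where it is, and do not disturb the mouse, stapler and sticky notes.

Things in the scene. Friction and masses are not known exactly. Their poses are not given: they have to be found in the camera images.
- bin_base: Bottom bin of the stack, held on the patterned desk mat by soft rubber feet; eraser and sharpener inside. Grey plastic hopper bin, 62 mm wide (y), x -55 mm (front face) to +53 (back); side walls 48 mm high, 4 thick, tops rounded; front wall 24.5 mm high, sides sloping up to full height by x = -38. Origin: centre of the underside, 7 mm above the desk; +x to its back (away from the robot), z up.
- bin_a: Loose matching bin, empty, 0.15 to 0.25 kg, the same shape, axes and fit as the bottom bin; grasp it across its 62 mm width. When it is home, its origin is at x 0 to 1 mm, y 0 (2 mm play either side), z 43 mm in the frame of the bin below, pointing the same way: its floor edge rests on the lower wall tops.
- bin_b: The second loose matching bin, identical to bin_a in every way; either may be the middle one.
- bin_wide: The odd one: loose hopper bin of the wider size, 90 mm wide, else the same depth, height and grey plastic, two rolls of paper tape inside; its skids are too far apart for the stack. Origin: centre of the underside, +x to its back.
- base_catch (a point): Catch of the bottom bin (63, 0, 48 mm in its frame); every bin has one. Box 40 mm wide, x 53 to 74, up to z 57.5 mm: shelf, end stop, a lip over the top from x 58 back, two sprung steel jaws at x 57.5. They resist a tongue from 9 mm before home, give way at 5 to 12 N and snap in behind it; stop 1 mm on. The soft feet yield 1.2 mm per N of push and spring back.
- bin_a_tongue (a point): Tip of bin_a's tongue (70, 0, 7 mm in its frame); all bins have one low on the back: 4 mm thick, arrow head 18 mm wide. The lip bars the way straight down: set the bin on the rails at least 14 mm (and up to about 25) too far forward, then slide it back (+x) so that the tongue runs under the lip and into the jaws.
- bin_b_tongue (a point): Tip of bin_b's tongue, as on bin_a.
- base_rails (a point): Middle between the side-wall tops of the bottom bin (0, 0, 48 mm in its frame). Under every matching bin are two round skids, 5 mm high, at y = +-22 mm, x -40 to +45 mm, that drop between the side walls of the bin below (2 mm play each side) and guide it as it slides; a bin that misses the rails stands 5 mm proud.
- mouse: Bystander: black computer mouse, 100 x 54 x 36 mm, origin under its centre.
- stapler: Bystander: cream stapler, 34 x 118 x 40 mm, origin under its centre.
- sticky_notes: Bystander: block of sticky notes, 76 x 76 x 18 mm, origin under its centre.

How it is judged:
By the outcome, as a careful person would: the job done as asked, in the order asked, and still so for the second after the job is handed in, with the robot touching nothing.
It also fails if it takes over 64 s, if anything falls off the work surface, if the arm or the gripper's body presses on something with over 40 N, if the wrist force passes 120 N, or if a joint passes its speed limit or range.

## Robot

A 6-joint arm with a two-finger parallel gripper is mounted at the origin on a cart in front of the work surface, level with it; the furniture and walls round the work are solid. World frame = base frame: x ahead of the robot, y to its left, z up, the work surface at z = 0. Lengths are in m, angles in rad, forces in N, time in s.
With the tool pointing down it reaches from about 0.375 to 0.9 m from the base axis. Payload 3.1 kg.
Tool frame: the origin (TCP) lies midway between the tips of the shut fingers; the grasp point (between the pads) lies 19 mm behind it (env.grip_depth is the distance from the TCP to the grasp point, in m); z points along the fingers, y is the line along which they close (so a half turn about z gives the same grasp; the last joint's range is limited). The gripper opens to 85 mm and grips with 20 to 120 N. Pads are 22 mm wide; open, the fingers measure 114 mm over their backs; the gripper's body (76 mm by 85 mm) begins 54 mm behind the grasp point. The pads swing forward as they close: fully open they stand 13 mm farther back than shut.
Start: joints at [-1.492, 0.527, 1.433, -0, 1.181, -0.178], TCP at [0.159, -0.604, 0.204] pointing down, gripper open.
Joint ranges: [-3.08, 3.08], [-0.75, 2.2], [0.22, 2.44], [-1.43, 4.57], [0, 2.65], [-2.85, 2.85]. Speed limits (rad/s): [2.79, 2.79, 3.14, 3.14, 3.14, 3.14].

## Interface

Orientations are given as a unit quaternion [w, x, y, z].
In Python, from station import env gives the robot as it stands.
- The arm moves only by the shell command python3 -m handwheel 'ROWS' [FORCE]. ROWS is a JSON object of lists of equal length, an entry for each row: "offset": the shift along the tool's x, y, z in m, a list of three; "turn": the turn, a rotation vector about the tool's x, y, z in degrees, a list of three; "fingers": the opening, from 0 (shut) to 1 (fully open). In form: {"offset": [[dx, dy, dz], ...], "turn": [[wx, wy, wz], ...], "fingers": [fingers, ...]}. A call has exactly 5 rows; each row shifts and turns the commanded pose from where the row before left it, along the tool's axes as they then stand; what a row does not reach is not made up. A row lasts 1/12 s, in which the tool goes at most 41.7 mm and 7.16 degrees, less where a joint would pass 70% of its speed; a pose out of reach is approached as far as the arm can. A call is refused whole if a number of a shift passes 0.0417 or a number of a turn 7.16, either way. A call with a gripper value outside its range is refused whole. The fingers move at their own pace and stop on an object; FORCE is the grip in N (left out, the last holds). Time passes only in rows, so rows that do not move let the fingers close, or fill a call up. It gives the time, the measured TCP pose, the force, the opening and the grip force at its end, in the units of the state.
- env.get_obs(): the state, without advancing time (a new reading comes with each control period).
- env.snapshot(name): name is "scene" or "top" or "wrist"; returns a dict with "pixels" (384x512x3 uint8, red, green, blue), "fx", "fy", "cx", "cy" (pixels), "eye" and "rotation" of the camera in the world. Camera axes: x right, y down, z forward; pixel columns grow to the right and rows downward; lengths in m; the calibration is good to about 2 mm. A picture is of the moment at which its call begins. There is no depth.
- env.sign_off(): hands the job in; it is judged then, once.
Trained networks look in a picture, given as the dict that the camera call returned (one of the last four; its "shot" number tells which), for a name from the list of things; names that differ only in an ending like _2 or _b are one class to them, and where a whole thing is asked for, a point or a joint stands for the part that bears it (a point fixed in the world has none). Each returns a list of dicts, best first, with "p" (0 to 1); they miss things now and then, are a little off and sometimes report something else, mostly with a low value. They report only what shows in the picture. A call takes as long as a camera call.
- env.trace(picture, name): "pixels" (384x512 bool, what is visible of it) and "box" ([left, top, right, bottom] in pixels, round what is visible of it).
- env.mark_of(picture, name): "position" ([column, row] in pixels: a listed point, or the origin of a listed thing).
The state is a dict: "t": time; "q": joint angles; "qvel": joint speeds; "effort": joint torques, N m; "ee_pos": TCP position; "eef_rot": TCP orientation; "ft_force": force on the tool from outside, world axes, zero at the start; "moment": the same for the moment, N m; "finger_gap": finger opening in m; "gripper_force": force on a finger pad.
Only numpy, scipy, OpenCV 4.12 (cv2) and the standard library are available. Lean on these libraries where they do the work, as an engineer would, in place of code of your own. Each camera call takes 0.05 s, during which the arm holds its last target. There are 200 camera calls.

## Working session

There is one attempt and no reset: what is moved stays moved. The work goes in short steps, Python scripts to look and compute and a shell command to move; the robot and the scene stay as the last step left them, time stands still between calls to the robot, and variables do not carry over. Pictures are saved under pics/ and viewed, at most 10 in all, crops included, and the job is handed in when it is done.

```bash
mkdir -p pics; ls; cat > h.py <<'E'
from station import env
import numpy as np, cv2
from scipy.spatial.transform import Rotation as R
def save(s,n): cv2.imwrite('pics/'+n,s['pixels'][:,:,::-1])
def rot(s):
    r=np.array(s['rotation']); return r if r.shape==(3,3) else R.from_quat(r,scalar_first=True).as_matrix()
def ray(s,px,z):
    d=rot(s)@np.array([(px[0]-s['cx'])/s['fx'],(px[1]-s['cy'])/s['fy'],1]); e=np.array(s['eye'])
    return e+d*(z-e[2])/d[2]
def proj(s,P):
    c=rot(s).T@(np.array(P)-np.array(s['eye'])); return [s['fx']*c[0]/c[2]+s['cx'],s['fy']*c[1]/c[2]+s['cy']]
E
python3 - <<'E'
from h import *
np.set_printoptions(precision=4,suppress=True)
o=env.get_obs(); print(o['t'],o['ee_pos'],o['eef_rot'],R.from_quat(o['eef_rot'],scalar_first=True).as_matrix(),o['finger_gap'],o['ft_force'],env.grip_depth)
Z=dict(bin_base=.007,bin_a=0,bin_wide=0,mouse=0,stapler=0,sticky_notes=0,base_catch=.055,bin_a_tongue=.007,base_rails=.055)
for n in('top','scene'):
    s=env.snapshot(n); save(s,n+'0.png'); print(n,s['eye'],s['fx'])
    for k,z in Z.items():
        for d in env.mark_of(s,k)[:4]: print(k,round(d['p'],2),np.array(d['position']),ray(s,d['position'],z)[:2])
        if n=='top' and '_' in k and k not in('base_catch','bin_a_tongue','base_rails'):
            for d in env.trace(s,k)[:3]: print('  box',round(d['p'],2),d['box'])
E
```

```text
pics
0.0 [ 0.1593 -0.6036  0.2028] [-0.0011  0.9917  0.1285  0.0001] [[ 0.967   0.2549 -0.0002]
 [ 0.2549 -0.967   0.0022]
 [ 0.0004 -0.0021 -1.    ]] 0.08515865263638471 [ 0.5668 -0.2872 -1.0686] 0.0187
top [ 0.4365 -0.1169  1.2174] 419.07426216274797
bin_base 0.59 [247.8 181.2] [ 0.5303 -0.1029]
  box 0.8 [233.9, 151.8, 258.9, 204.1]
bin_a 0.82 [357.9 206.5] [ 0.4627 -0.4241]
bin_a 0.57 [178.3 180. ] [0.5309 0.0995]
bin_a 0.57 [366.1 151.4] [ 0.6245 -0.4478]
  box 0.75 [164.5, 150.3, 192.5, 201.3]
  box 0.61 [346.3, 178.0, 374.7, 222.1]
bin_wide 0.77 [139.8 211. ] [0.4389 0.2084]
  box 0.67 [113.6, 185.4, 155.3, 231.2]
mouse 0.96 [292.8 182.6] [ 0.5291 -0.234 ]
stapler 0.91 [132.3 152.1] [0.6102 0.236 ]
sticky_notes 0.79 [366.5 149.4] [ 0.6304 -0.449 ]
  box 0.72 [350.4, 135.5, 387.5, 165.1]
base_catch 0.93 [249.9 160.6] [ 0.5843 -0.1083]
bin_a_tongue 0.95 [174.  155.8] [0.6006 0.1127]
base_rails 0.62 [243.3 179.7] [ 0.5306 -0.0909]
scene [-0.0511  0.8695  0.6331] 420.5013557017167
bin_base 0.88 [247.5 217.6] [ 0.5272 -0.1   ]
bin_a 0.71 [215.2 250. ] [0.521  0.0866]
bin_a 0.64 [304.5 185.1] [ 0.4718 -0.4134]
bin_wide 0.91 [213.1 287.2] [0.4359 0.2219]
bin_wide 0.65 [271.3 203. ] [ 0.5134 -0.2331]
mouse 0.93 [272. 203.] [ 0.5114 -0.2341]
mouse 0.53 [234.6 194.2] [ 0.6567 -0.2346]
stapler 0.87 [157.8 268.8] [0.6025 0.2266]
sticky_notes 0.77 [270.4 175.1] [ 0.6227 -0.4389]
base_catch 0.62 [234.1 197.8] [ 0.5832 -0.1161]
bin_a_tongue 0.69 [188.7 241.1] [0.6056 0.0924]
base_rails 0.83 [248.8 202.6] [ 0.5262 -0.1085]
base_rails 0.73 [306.5 185.7] [ 0.4187 -0.3006]
```

```bash
python3 - <<'E'
import cv2
a=cv2.imread('pics/top0.png')[110:250,90:410]; b=cv2.imread('pics/scene0.png')[150:330,130:360]
cv2.imwrite('pics/c1.png',cv2.resize(a,(800,350),interpolation=2)); cv2.imwrite('pics/c2.png',cv2.resize(b,(766,600),interpolation=2))
E
```

```text
(no output)
```

View pics/c1.png

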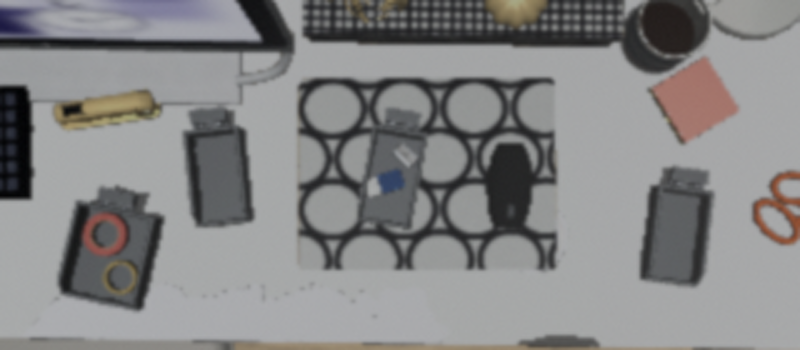

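View pics/c2.png

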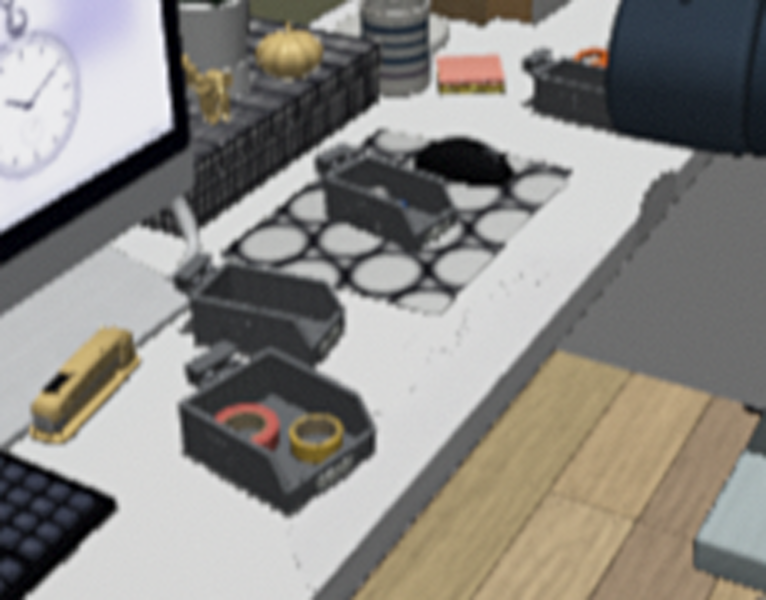

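The top view shows the base bin at about (248,181) px on the mat. The loose bins are at (178,180) and (358,207), the wide bin with its tapes at (140,211), and the mouse at (293,183). The scene view agrees. I'll start with the right-hand bin.

```bash
cat >> h.py <<'E'
def state():
    o=env.get_obs(); M=R.from_quat(o['eef_rot'],scalar_first=True).as_matrix()
    return o,np.array(o['ee_pos']),M,np.degrees(np.arctan2(M[1,0],M[0,0]))
def goto(p,yaw,n):
    """print tool-frame rows to bring TCP to p with tool-x at world yaw (deg), pointing down"""
    o,c,M,y=state(); y2=np.radians(yaw)
    T=np.array([[np.cos(y2),np.sin(y2),0],[np.sin(y2),-np.cos(y2),0],[0,0,-1]])
    rv=(R.from_matrix(M.T@T)).as_rotvec(); st=(np.array(p)-c)/n
    print('from',c.round(4),'yaw',round(y,2),'turn/row',np.degrees(rv/n).round(2))
    for k in range(n): print((M@R.from_rotvec(rv*k/n).as_matrix()).T.dot(st).round(4).tolist(),end=', ')
    print()
E
python3 - <<'E'
from h import *
goto([.465,-.42,.20],-9,10)
E
```

```text
from [ 0.1594 -0.6043  0.2038] yaw 14.77 turn/row [ 0.   -0.    2.38]
[0.0343, -0.01, 0.0004], [0.0338, -0.0114, 0.0004], [0.0333, -0.0128, 0.0004], [0.0327, -0.0142, 0.0004], [0.0321, -0.0156, 0.0004], [0.0315, -0.0169, 0.0004], [0.0307, -0.0182, 0.0004], [0.0299, -0.0194, 0.0004], [0.0291, -0.0206, 0.0004], [0.0282, -0.0218, 0.0004],
```

```bash
python3 -m handwheel '{"offset":[[0.034,-0.010,0],[0.034,-0.011,0],[0.033,-0.013,0],[0.033,-0.014,0],[0.032,-0.016,0]],"turn":[[0,0,2.4],[0,0,2.4],[0,0,2.4],[0,0,2.4],[0,0,2.4]],"fingers":[1,1,1,1,1]}' 60
python3 -m handwheel '{"offset":[[0.031,-0.017,0],[0.031,-0.018,0],[0.030,-0.019,0],[0.029,-0.021,0],[0.028,-0.022,0]],"turn":[[0,0,2.4],[0,0,2.4],[0,0,2.4],[0,0,2.4],[0,0,2.4]],"fingers":[1,1,1,1,1]}'
python3 -m handwheel '{"offset":[[0,0,0],[0,0,0],[0,0,0],[0,0,0],[0,0,0]],"turn":[[0,0,0],[0,0,0],[0,0,0],[0,0,0],[0,0,0]],"fingers":[1,1,1,1,1]}'
python3 - <<'E'
from h import *
np.set_printoptions(precision=4,suppress=True)
Z=dict(bin_a=0,bin_a_tongue=.007)
o,c,M,y=state(); print(c,y,o['finger_gap'],o['t'])
for n in('top','wrist'):
    s=env.snapshot(n); save(s,n+'1.png'); print(n,s['eye'],s['fx'],s['rotation'])
    for k,z in Z.items():
        for d in env.mark_of(s,k)[:4]: print(k,round(d['p'],2),np.array(d['position']),ray(s,d['position'],z)[:2])
    if n=='wrist':
        for d in env.trace(s,'bin_a')[:1]: print(d['box'],d['p'])
E
```

```text
t: 1.62
ee_pos: [0.3133, -0.5116, 0.2039]
eef_rot: [0.0, 1.0, 0.023, 0.0]
ft_force: [0.3, -0.2, 0.0]
finger_gap: 0.0852
gripper_force: 0.0
t: 2.03
ee_pos: [0.4662, -0.4195, 0.2039]
eef_rot: [0.0, 0.997, -0.081, 0.0]
ft_force: [-0.0, -1.1, -0.1]
finger_gap: 0.0858
gripper_force: 0.0
t: 2.45
ee_pos: [0.4636, -0.4215, 0.2038]
eef_rot: [-0.0, 0.997, -0.081, -0.0]
ft_force: [0.6, 0.4, 0.1]
finger_gap: 0.0854
gripper_force: 0.0
[ 0.4636 -0.4215  0.2038] -9.333215125777127 0.08535369278163353 2.45
top [ 0.4365 -0.1169  1.2174] 419.07426216274797 [-0.0195  0.7128 -0.7007  0.023 ]
bin_a 0.83 [358.1 205.1] [ 0.4668 -0.4247]
bin_a 0.6 [178.  180.9] [0.5282 0.1003]
bin_a_tongue 0.9 [176.5 157.1] [0.5969 0.1053]
wrist [ 0.5395 -0.4341  0.3746] 293.28048953516 [-0.0986 -0.6395  0.7535  0.1163]
bin_a 0.6 [253.6 156.1] [ 0.4709 -0.4225]
bin_a 0.18 [ 99.6 134.2] [ 0.53   -0.2354]
[225.5, 93.4, 282.3, 203.1] 0.69
```

View pics/wrist1.png

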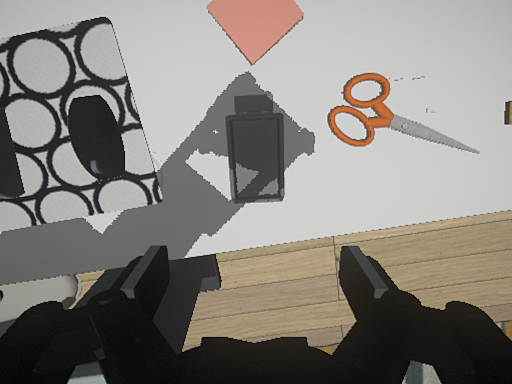

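The wrist view shows the bin centred near (256,157) px and almost aligned with the tool. The mouse is at (97,135), clear of it. Next I'll refine poses by fitting the bin outline to the mask.

```bash
cat >> h.py <<'E'
from scipy.optimize import minimize
B=[[x,y,z] for y in(-.031,.031) for x,z in((-.055,0),(-.055,.0245),(-.038,.048),(.053,.048),(.053,0))]
C=[[x,y,z] for x in(.053,.074) for y in(-.02,.02) for z in(.044,.0575)]
def sil(s,x,y,a,z0):
    T=np.array([[np.cos(a),-np.sin(a),0],[np.sin(a),np.cos(a),0],[0,0,1]]); im=np.zeros((384*4,512*4),np.uint8)
    for G in(B,C):
        p=np.array([proj(s,T@np.array(g)+[x,y,z0]) for g in G]); h=cv2.convexHull(np.int32(np.round((p+.5)*4)))
        cv2.fillConvexPoly(im,h,255)
    return cv2.resize(im,(512,384),interpolation=cv2.INTER_AREA)/255.
def fit(s,mask,x,y,yaw,z0,vis=None):
    m=mask.astype(float); w=1 if vis is None else vis
    f=lambda v:(np.abs(sil(s,v[0]/1e3,v[1]/1e3,np.radians(v[2]),z0)-m)*w).sum()
    v0=np.array([x*1e3,y*1e3,yaw]); 
    r=minimize(f,v0,method='Nelder-Mead',options=dict(initial_simplex=[v0,v0+[8,0,0],v0+[0,8,0],v0+[0,0,6]],maxiter=150))
    return r.x,r.fun,m.sum()
E
python3 - <<'E'
from h import *
np.set_printoptions(precision=2,suppress=True)
w=env.snapshot('wrist'); d=env.trace(w,'bin_a')[0]; print(*fit(w,d['pixels'],.467,-.4225,-9,0))
s=env.snapshot('top')
for d in env.trace(s,'bin_a')[:2]:
    g=(.467,-.4225,-9) if d['box'][0]>300 else (.53,.095,6)
    print('top',d['p'],*fit(s,d['pixels'],*g,0))
d=env.trace(s,'bin_base')[0]; print('base',*fit(s,d['pixels'],.53,-.104,-8,.007))
s=env.snapshot('scene')
d=env.trace(s,'bin_base')[0]; print('base scene',*fit(s,d['pixels'],.53,-.104,-8,.007))
for d in env.trace(s,'bin_a'):
    if d['box'][0]<250: print('left scene',*fit(s,d['pixels'],.53,.095,6,0)); break
E
```

```text
[ 470.75 -424.88   -6.85] 99.41568627450981 5641.0
top 0.85 [ 475.36 -420.64  -10.65] 493.09803921568624 647.0
top 0.58 [529.45  99.5    7.15] 44.18039215686275 1103.0
base [531.37 -99.44  -8.79] 43.564705882352946 988.0
base scene [ 532.73 -101.03  -10.09] 84.91764705882352 898.0
left scene [530.34  94.44  14.63] 173.41568627450977 1134.0
```

```bash
python3 - <<'E'
from h import *
goto([.4708,-.4249,.008],-6.85,5)
E
```

```text
from [ 0.4648 -0.4205  0.2038] yaw -9.22 turn/row [-0.    0.   -0.47]
[0.0013, 0.0007, 0.0392], [0.0013, 0.0007, 0.0392], [0.0013, 0.0007, 0.0392], [0.0013, 0.0007, 0.0392], [0.0013, 0.0007, 0.0392],
```

```bash
python3 -m handwheel '{"offset":[[0.0065,0.0035,0.03],[0,0,0.035],[0,0,0.035],[0,0,0.03],[0,0,0.025]],"turn":[[0,0,-2.4],[0,0,0],[0,0,0],[0,0,0],[0,0,0]],"fingers":[1,1,1,1,1]}' 60
python3 -m handwheel '{"offset":[[0,0,0.02],[0,0,0.012],[0,0,0.008],[0,0,0],[0,0,0]],"turn":[[0,0,0],[0,0,0],[0,0,0],[0,0,0],[0,0,0]],"fingers":[1,1,1,1,0]}'
python3 -m handwheel '{"offset":[[0,0,0],[0,0,0],[0,0,0],[0,0,0],[0,0,0]],"turn":[[0,0,0],[0,0,0],[0,0,0],[0,0,0],[0,0,0]],"fingers":[0,0,0,0,0]}'
python3 - <<'E'
from h import *
goto([.4708,-.4249,.008],-6.85,1)
E
```

```text
t: 3.62
ee_pos: [0.47, -0.4242, 0.0465]
eef_rot: [-0.001, 0.998, -0.06, -0.001]
ft_force: [0.2, -0.0, 0.7]
finger_gap: 0.0854
gripper_force: 0.0
t: 4.03
ee_pos: [0.471, -0.4256, 0.0093]
eef_rot: [0.0, 0.998, -0.06, 0.0]
ft_force: [-0.8, -1.0, 0.5]
finger_gap: 0.0754
gripper_force: 0.0
t: 4.45
ee_pos: [0.4715, -0.4263, 0.011]
eef_rot: [0.002, 0.998, -0.059, 0.001]
ft_force: [-1.4, 0.3, 6.5]
finger_gap: 0.06
gripper_force: 64.9
from [ 0.4715 -0.4263  0.011 ] yaw -6.82 turn/row [ 0.16 -0.15  0.03]
[-0.0009, -0.0014, 0.003],
```

```bash
python3 -m handwheel '{"offset":[[0,0,-0.01],[0,0,-0.03],[0,0,-0.04],[0,0,-0.04],[0,0,-0.04]],"turn":[[0,0,0],[0,0,0],[0,0,0],[0,0,0],[0,0,0]],"fingers":[0,0,0,0,0]}'
python3 - <<'E'
from h import *
goto([.415,-.085,.20],-9,10)
E
```

```text
t: 4.87
ee_pos: [0.4699, -0.4242, 0.1704]
eef_rot: [-0.001, 0.998, -0.06, -0.001]
ft_force: [0.4, -0.6, -2.8]
finger_gap: 0.0601
gripper_force: 65.6
from [ 0.4699 -0.4242  0.1704] yaw -6.83 turn/row [-0.01  0.01  0.22]
[-0.0095, -0.033, -0.0029], [-0.0096, -0.033, -0.0029], [-0.0097, -0.033, -0.0029], [-0.0099, -0.0329, -0.0029], [-0.01, -0.0329, -0.0029], [-0.0101, -0.0328, -0.0029], [-0.0102, -0.0328, -0.0029], [-0.0104, -0.0328, -0.0029], [-0.0105, -0.0327, -0.0029], [-0.0106, -0.0327, -0.003],
```

```bash
python3 -m handwheel '{"offset":[[-0.0095,-0.033,-0.004],[-0.0095,-0.033,-0.004],[-0.0095,-0.033,-0.004],[-0.01,-0.033,-0.003],[-0.01,-0.033,-0.003]],"turn":[[0,0,0.2],[0,0,0.2],[0,0,0.2],[0,0,0.2],[0,0,0.2]],"fingers":[0,0,0,0,0]}'
python3 -m handwheel '{"offset":[[-0.010,-0.033,-0.004],[-0.010,-0.033,-0.003],[-0.0105,-0.033,-0.003],[-0.0105,-0.033,-0.003],[-0.0105,-0.033,-0.003]],"turn":[[0,0,0.2],[0,0,0.2],[0,0,0.2],[0,0,0.2],[0,0,0.2]],"fingers":[0,0,0,0,0]}'
python3 -m handwheel '{"offset":[[0,0,0],[0,0,0],[0,0,0],[0,0,0],[0,0,0]],"turn":[[0,0,0],[0,0,0],[0,0,0],[0,0,0],[0,0,0]],"fingers":[0,0,0,0,0]}'
python3 - <<'E'
from h import *
np.set_printoptions(precision=2,suppress=True)
o,c,M,y=state(); print(c*1e3,y)
w=env.snapshot('wrist'); save(w,'w2.png')
for d in env.trace(w,'bin_base')[:2]: print(d['p'],d['box'],*fit(w,d['pixels'],.532,-.1005,-9,.007))
for d in env.trace(w,'bin_a')[:3]:
    print('a',d['p'],d['box'])
for k,z in(('base_catch',.055),('bin_base',.007),('base_rails',.055)):
    for d in env.mark_of(w,k)[:2]: print(k,d['p'],ray(w,d['position'],z)*1e3,d['position'])
E
```

```text
t: 5.28
ee_pos: [0.4423, -0.2534, 0.1875]
eef_rot: [-0.0, 0.998, -0.069, -0.0]
ft_force: [0.7, 0.2, -2.4]
finger_gap: 0.0602
gripper_force: 65.7
t: 5.7
ee_pos: [0.4148, -0.0828, 0.2034]
eef_rot: [-0.0, 0.997, -0.077, 0.0]
ft_force: [0.6, 0.7, -2.1]
finger_gap: 0.0597
gripper_force: 65.7
t: 6.12
ee_pos: [0.4164, -0.0858, 0.2029]
eef_rot: [0.0, 0.997, -0.078, 0.0]
ft_force: [0.1, 0.5, -2.4]
finger_gap: 0.0596
gripper_force: 65.8
[416.41 -85.85 202.88] -8.92502141669057
0.75 [217.2, 0.2, 286.1, 109.3] [ 538.9  -102.2    -9.62] 100.25882352941177 6779.0
a 0.95 [187.7, 107.6, 318.0, 318.6]
a 0.92 [4.8, 8.3, 126.8, 148.8]
base_catch 0.31 [ 527.22 -100.41   55.  ] [250.7, 62.9]
bin_base 0.74 [ 531.19 -101.74    7.  ] [251.7, 64.0]
base_rails 0.96 [531.57 -99.9   55.  ] [249.5, 58.3]
```

View pics/w2.png

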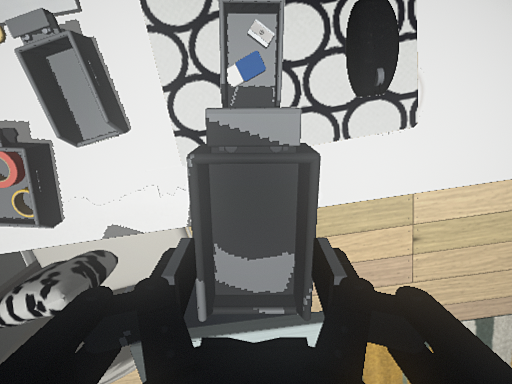

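The wrist view shows the held bin straight in the fingers (188–318 px wide), with the base bin beyond it at (251,60). The left bin is at (73,85). I'll refit with the occluded areas masked out.

```bash
python3 - <<'E'
from h import *
np.set_printoptions(precision=2,suppress=True)
o,c,M,y=state(); print(c*1e3,y)
for i in range(2):
    w=env.snapshot('wrist')
    A=env.trace(w,'bin_a'); h=[d for d in A if d['box'][3]>250][0]['pixels']; l=[d for d in A if d['box'][0]<20]
    v=1-cv2.dilate(h.astype(np.uint8),np.ones((7,7)))
    b=env.trace(w,'bin_base')[0]['pixels']
    print('base',*fit(w,b,.532,-.1005,-9,.007,v))
    u=np.ones((384,512)); u[235:]=0
    p=c-M[:,2]*0; r=fit(w,h,c[0],c[1],-9,c[2]-.011,u); print('held',*r, 'rel to TCP in tool axes',(M.T@np.array([r[0][0]-c[0]*1e3,r[0][1]-c[1]*1e3,0])))
    if l: print('left',*fit(w,l[0]['pixels'],.53,.0975,7,0))
s=env.snapshot('top'); print('base top',*fit(s,env.trace(s,'bin_base')[0]['pixels'],.532,-.1,-9,.007))
E
```

```text
[415.88 -85.02 202.67] -8.880883575571424
base [ 534.23 -101.3    -9.52] 88.45490196078431 6775.0
held [415.19 -84.74  -8.91] 235.5764705882353 24238.0 rel to TCP in tool axes [-0.73 -0.17  0.  ]
left [529.83  97.71   6.29] 510.4431372549019 9348.0
base [ 533.65 -101.32   -9.34] 59.98039215686274 6847.0
held [415.24 -84.64  -8.73] 200.54901960784312 24718.0 rel to TCP in tool axes [-0.7  -0.27  0.  ]
left [529.43  98.1    6.16] 368.0156862745098 9574.0
base top [ 533.95 -100.16   -9.67] 187.73333333333332 844.0
```

```bash
python3 - <<'E'
from h import *
goto([.5155,-.098,.09],-9.4,5)
E
```

```text
from [ 0.4159 -0.0846  0.2028] yaw -8.82 turn/row [ 0.   -0.    0.12]
[0.0201, -0.0004, 0.0226], [0.0201, -0.0004, 0.0226], [0.0201, -0.0005, 0.0226], [0.0201, -0.0005, 0.0226], [0.0201, -0.0006, 0.0226],
```

```bash
python3 -m handwheel '{"offset":[[0.02,-0.0005,0.02],[0.021,-0.0005,0.025],[0.021,-0.0005,0.025],[0.02,-0.0005,0.022],[0.018,-0.0005,0.02]],"turn":[[0,0,0.5],[0,0,0],[0,0,0],[0,0,0],[0,0,0]],"fingers":[0,0,0,0,0]}'
python3 -m handwheel '{"offset":[[0,0,0],[0,0,0],[0,0,0],[0,0,0],[0,0,0]],"turn":[[0,0,0],[0,0,0],[0,0,0],[0,0,0],[0,0,0]],"fingers":[0,0,0,0,0]}'
python3 - <<'E'
from h import *
np.set_printoptions(precision=2,suppress=True)
goto([.515,-.098,.09],-9.4,1)
o,c,M,y=state()
s=env.snapshot('top');save(s,'t3.png'); s2=env.snapshot('scene'); save(s2,'s3.png')
print('base catch', *[ray(s,d['position'],.055)*1e3 for d in env.mark_of(s,'base_catch')[:2]])
a=cv2.imread('pics/t3.png')[130:220,190:310]; b=cv2.imread('pics/s3.png')[160:250,190:310]
cv2.imwrite('pics/c3.png',np.hstack([cv2.resize(a,(400,300)),cv2.resize(b,(400,300))]))
E
```

```text
t: 7.23
ee_pos: [0.5162, -0.0983, 0.0893]
eef_rot: [-0.0, 0.997, -0.081, -0.0]
ft_force: [0.7, 0.3, -2.0]
finger_gap: 0.0596
gripper_force: 65.9
t: 7.65
ee_pos: [0.5147, -0.0981, 0.0921]
eef_rot: [0.0, 0.997, -0.081, 0.001]
ft_force: [-0.4, 0.4, -2.4]
finger_gap: 0.0601
gripper_force: 66.1
from [ 0.51 -0.1   0.09] yaw -9.33 turn/row [ 0.02 -0.08  0.07]
[0.0003, -0.0002, 0.0021], 
base catch [ 583.12 -103.31   55.  ]
```

View pics/c3.png

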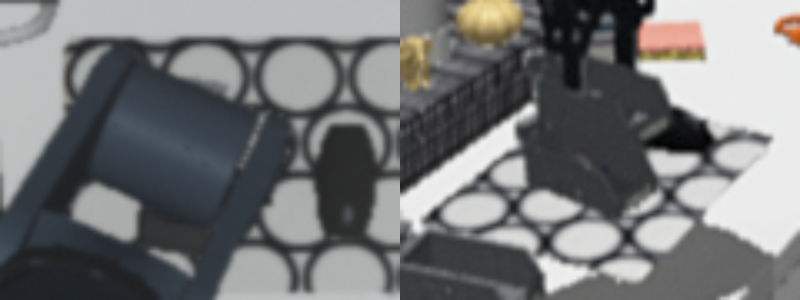

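The arm hides the top view. The side view shows the held bin poised over the base bin. I'll lower it gently.

```bash
python3 -m handwheel '{"offset":[[0.0003,0,0.006],[0,0,0.006],[0,0,0.005],[0,0,0.003],[0,0,0.001]],"turn":[[0,0,0],[0,0,0],[0,0,0],[0,0,0],[0,0,0]],"fingers":[0,0,0,0,0]}'
python3 -m handwheel '{"offset":[[0,0,0.002],[0,0,0.002],[0,0,0.001],[0,0,0],[0,0,0]],"turn":[[0,0,0],[0,0,0],[0,0,0],[0,0,0],[0,0,0]],"fingers":[0,0,0,0,0]}'
python3 -m handwheel '{"offset":[[0,0,0.002],[0,0,0.001],[0,0,0.001],[0,0,0],[0,0,0]],"turn":[[0,0,0],[0,0,0],[0,0,0],[0,0,0],[0,0,0]],"fingers":[0,0,0,0,0]}'
```

```text
t: 8.22
ee_pos: [0.5146, -0.098, 0.0688]
eef_rot: [-0.0, 0.997, -0.081, -0.001]
ft_force: [0.7, 0.8, -2.8]
finger_gap: 0.0596
gripper_force: 66.2
t: 8.63
ee_pos: [0.5153, -0.0982, 0.0648]
eef_rot: [-0.0, 0.997, -0.081, 0.0]
ft_force: [0.8, 0.3, -2.6]
finger_gap: 0.0602
gripper_force: 66.2
t: 9.05
ee_pos: [0.5157, -0.0983, 0.0613]
eef_rot: [0.0, 0.997, -0.081, 0.001]
ft_force: [0.0, 1.2, 2.5]
finger_gap: 0.0602
gripper_force: 66.7
```

Contact came at the seated height, so the bin is in the rails. Now I'll slide it back.

```bash
python3 -m handwheel '{"offset":[[0.002,0,0],[0.002,0,0],[0.002,0,0],[0.002,0,0],[0,0,0]],"turn":[[0,0,0],[0,0,0],[0,0,0],[0,0,0],[0,0,0]],"fingers":[0,0,0,0,0]}' 80
python3 -m handwheel '{"offset":[[0.001,0,0],[0.001,0,0],[0.001,0,0],[0.001,0,0],[0.001,0,0]],"turn":[[0,0,0],[0,0,0],[0,0,0],[0,0,0],[0,0,0]],"fingers":[0,0,0,0,0]}'
python3 -m handwheel '{"offset":[[0.001,0,0],[0.001,0,0],[0.001,0,0],[0.001,0,0],[0.001,0,0]],"turn":[[0,0,0],[0,0,0],[0,0,0],[0,0,0],[0,0,0]],"fingers":[0,0,0,0,0]}'
```

```text
t: 9.47
ee_pos: [0.5215, -0.0992, 0.0614]
eef_rot: [-0.0, 0.997, -0.081, -0.002]
ft_force: [-4.5, 0.4, 8.2]
finger_gap: 0.0593
gripper_force: 84.6
t: 9.88
ee_pos: [0.5251, -0.0996, 0.0614]
eef_rot: [-0.0, 0.997, -0.081, -0.003]
ft_force: [-7.2, 0.6, 10.0]
finger_gap: 0.0592
gripper_force: 84.8
t: 10.3
ee_pos: [0.5293, -0.1003, 0.0614]
eef_rot: [-0.0, 0.997, -0.081, -0.004]
ft_force: [-8.9, -0.4, 10.7]
finger_gap: 0.0598
gripper_force: 84.9
```

```bash
python3 -m handwheel '{"offset":[[0.001,0,-0.0005],[0.001,0,-0.0003],[0.001,0,0],[0.001,0,0],[0.001,0,0]],"turn":[[0,0,0],[0,0,0],[0,0,0],[0,0,0],[0,0,0]],"fingers":[0,0,0,0,0]}'
python3 -m handwheel '{"offset":[[0.001,0,0],[0.001,0,0],[0.001,0,0],[0.001,0,0],[0.001,0,0]],"turn":[[0,0,0],[0,0,0],[0,0,0],[0,0,0],[0,0,0]],"fingers":[0,0,0,0,0]}'
python3 - <<'E'
from h import *
np.set_printoptions(precision=2,suppress=True)
o,c,M,y=state();print(c,y,R.from_matrix(M).as_matrix()[:,2],o['ft_force'],o['moment'])
s=env.snapshot('scene');save(s,'s4.png'); 
for d in env.trace(s,'bin_base')[:2]: print(d['p'],d['box'])
for k,z in(('base_catch',.055),('bin_a_tongue',.057),('bin_base',.007)):
    for d in env.mark_of(s,k)[:2]: print(k,d['p'],ray(s,d['position'],z)*1e3)
E
```

```text
t: 10.72
ee_pos: [0.5337, -0.101, 0.0616]
eef_rot: [-0.001, 0.997, -0.081, -0.004]
ft_force: [-9.0, 0.2, 7.7]
finger_gap: 0.0595
gripper_force: 84.8
t: 11.13
ee_pos: [0.5408, -0.1022, 0.0616]
eef_rot: [-0.0, 0.997, -0.081, -0.002]
ft_force: [-6.1, 1.0, 5.3]
finger_gap: 0.0593
gripper_force: 85.3
[ 0.54 -0.1   0.06] -9.29931810764567 [-0.  0. -1.] [-6.15  0.98  5.33] [-0.12  1.06 -0.04]
0.95 [225.3, 201.3, 267.5, 228.9]
base_catch 0.91 [ 600.92 -120.46   55.  ]
base_catch 0.41 [476.21 156.68  55.  ]
bin_a_tongue 0.72 [547.78 162.36  57.  ]
bin_base 0.73 [534.47 -99.1    7.  ]
```

```bash
python3 -m handwheel '{"offset":[[0.001,0,0],[0.001,0,0],[0.001,0,0],[0,0,0],[0,0,0]],"turn":[[0,0,0],[0,0,0],[0,0,0],[0,0,0],[0,0,0]],"fingers":[0,0,0,0,0]}'
python3 -m handwheel '{"offset":[[-0.002,0,0],[-0.002,0,0],[-0.002,0,0],[-0.002,0,0],[-0.002,0,0]],"turn":[[0,0,0],[0,0,0],[0,0,0],[0,0,0],[0,0,0]],"fingers":[0,0,0,0,0]}'
python3 -m handwheel '{"offset":[[0,0,0],[0,0,0],[0,0,0],[0,0,0],[0,0,0]],"turn":[[0,0,0],[0,0,0],[0,0,0],[0,0,0],[0,0,0]],"fingers":[0,0,0,0,0]}'
```

```text
t: 11.8
ee_pos: [0.5427, -0.1025, 0.0616]
eef_rot: [-0.0, 0.997, -0.081, -0.003]
ft_force: [-8.7, -0.3, 7.1]
finger_gap: 0.0595
gripper_force: 85.5
t: 12.22
ee_pos: [0.5361, -0.1015, 0.0616]
eef_rot: [-0.0, 0.997, -0.081, 0.0]
ft_force: [-1.8, 1.2, 1.1]
finger_gap: 0.0591
gripper_force: 85.2
t: 12.63
ee_pos: [0.5362, -0.1015, 0.0616]
eef_rot: [-0.0, 0.997, -0.081, 0.0]
ft_force: [-1.8, 1.3, 2.6]
finger_gap: 0.0593
gripper_force: 85.3
```

```bash
python3 -m handwheel '{"offset":[[0,0,0],[0,0,0],[0,0,0],[0,0,0],[0,0,0]],"turn":[[0,0,0],[0,0,0],[0,0,0],[0,0,0],[0,0,0]],"fingers":[1,1,1,1,1]}'
python3 -m handwheel '{"offset":[[0,0,-0.01],[0,0,-0.03],[0,0,-0.04],[-0.01,0,-0.04],[-0.01,0,-0.04]],"turn":[[0,0,0],[0,0,0],[0,0,0],[0,0,0],[0,0,0]],"fingers":[1,1,1,1,1]}'
python3 -m handwheel '{"offset":[[-0.03,0,0],[-0.03,0,0],[-0.02,0,0],[-0.01,0,0],[0,0,0]],"turn":[[0,0,0],[0,0,0],[0,0,0],[0,0,0],[0,0,0]],"fingers":[1,1,1,1,1]}'
python3 - <<'E'
from h import *
np.set_printoptions(precision=2,suppress=True)
o,c,M,y=state();print(c,y,o['ft_force'])
w=env.snapshot('wrist');save(w,'w5.png')
for k in('bin_a','bin_base','bin_b'):
    for d in env.trace(w,k)[:3]: print(k,d['p'],d['box'])
for d in env.trace(w,'bin_a')[:3]:
    if d['box'][0]>150: print('stacked',*fit(w,d['pixels'],.534,-.1013,-9.4,.05))
    else: print('left',*fit(w,d['pixels'],.5296,.098,6.2,0))
E
```

```text
t: 13.05
ee_pos: [0.5365, -0.1019, 0.0617]
eef_rot: [0.0, 0.997, -0.081, 0.001]
ft_force: [0.1, -0.7, 0.1]
finger_gap: 0.0857
gripper_force: 0.0
t: 13.47
ee_pos: [0.5161, -0.0984, 0.2239]
eef_rot: [0.0, 0.997, -0.081, 0.0]
ft_force: [0.3, -0.2, -0.2]
finger_gap: 0.0855
gripper_force: 0.0
t: 13.88
ee_pos: [0.4255, -0.083, 0.2222]
eef_rot: [-0.0, 0.997, -0.082, -0.0]
ft_force: [0.9, 0.6, 0.4]
finger_gap: 0.0855
gripper_force: 0.0
[ 0.43 -0.08  0.22] -9.355925085226172 [0.93 0.64 0.35]
bin_a 0.94 [217.2, 0.0, 289.0, 126.8]
bin_a 0.63 [27.3, 25.7, 139.7, 154.6]
bin_base 0.49 [0.0, 30.6, 19.5, 66.4]
bin_b 0.94 [217.2, 0.0, 289.0, 126.8]
bin_b 0.63 [27.3, 25.7, 139.7, 154.6]
stacked [ 531.66 -100.54   -9.26] 187.7098039215686 8464.0
left [529.45  97.7    6.55] 384.1960784313725 8018.0
```

View pics/w5.png

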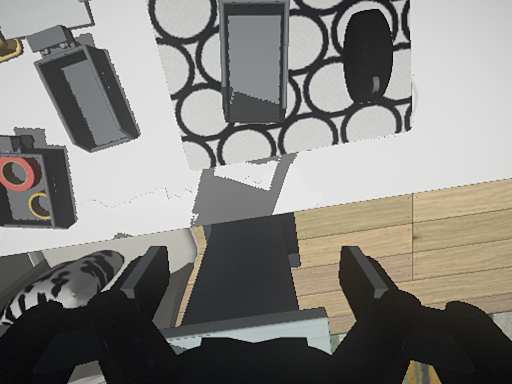

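The wrist view shows the stacked bin aligned over the base at (254,62) px. The left bin is at (88,90), untouched, and so is the mouse. On to the left bin.

```bash
python3 - <<'E'
from h import *
goto([.525,.098,.20],6.4,10)
E
```

```text
from [ 0.4291 -0.0845  0.2217] yaw -9.33 turn/row [ 0.   -0.01 -1.57]
[0.0065, -0.0196, 0.0022], [0.007, -0.0194, 0.0022], [0.0076, -0.0192, 0.0022], [0.0081, -0.019, 0.0022], [0.0086, -0.0187, 0.0022], [0.0091, -0.0185, 0.0022], [0.0096, -0.0182, 0.0022], [0.0101, -0.018, 0.0022], [0.0106, -0.0177, 0.0022], [0.0111, -0.0174, 0.0022],
```

```bash
python3 -m handwheel '{"offset":[[0.0065,-0.0195,0],[0.007,-0.0195,0],[0.0075,-0.019,0],[0.008,-0.019,0.002],[0.0085,-0.0185,0.003]],"turn":[[0,0,-1.6],[0,0,-1.6],[0,0,-1.6],[0,0,-1.6],[0,0,-1.6]],"fingers":[1,1,1,1,1]}'
python3 -m handwheel '{"offset":[[0.009,-0.0185,0.003],[0.0095,-0.018,0.003],[0.010,-0.018,0.003],[0.0105,-0.0175,0.003],[0.011,-0.0175,0.003]],"turn":[[0,0,-1.6],[0,0,-1.6],[0,0,-1.6],[0,0,-1.6],[0,0,-1.4]],"fingers":[1,1,1,1,1]}'
python3 -m handwheel '{"offset":[[0,0,0],[0,0,0],[0,0,0],[0,0,0],[0,0,0]],"turn":[[0,0,0],[0,0,0],[0,0,0],[0,0,0],[0,0,0]],"fingers":[1,1,1,1,1]}'
python3 - <<'E'
from h import *
np.set_printoptions(precision=2,suppress=True)
w=env.snapshot('wrist');save(w,'w6.png')
for d in env.trace(w,'bin_a')[:3]:
    print(d['p'],d['box'])
    if 200<sum(d['box'][::2])/2<320: r=fit(w,d['pixels'],.5296,.098,6.2,0); print('left',*r); goto([r[0][0]/1e3,r[0][1]/1e3,.008],r[0][2],1)
E
```

```text
t: 14.55
ee_pos: [0.4768, 0.0079, 0.2165]
eef_rot: [0.0, 1.0, -0.011, 0.0]
ft_force: [0.5, -0.8, -0.2]
finger_gap: 0.0854
gripper_force: 0.0
t: 14.97
ee_pos: [0.5236, 0.0995, 0.2009]
eef_rot: [0.0, 0.998, 0.057, -0.0]
ft_force: [0.4, -0.1, 0.2]
finger_gap: 0.0854
gripper_force: 0.0
t: 15.38
ee_pos: [0.5219, 0.0975, 0.2017]
eef_rot: [0.0, 0.998, 0.056, -0.0]
ft_force: [-0.5, 0.7, 0.2]
finger_gap: 0.0852
gripper_force: 0.0
0.9 [224.5, 95.4, 279.5, 206.3]
left [529.5   97.39   7.22] 97.61176470588236 5699.0
from [0.52 0.1  0.2 ] yaw 6.4 turn/row [ 0.01 -0.01 -0.82]
[0.0074, 0.0011, 0.1938], 
0.67 [388.4, 116.0, 510.5, 238.6]
```

View pics/w6.png

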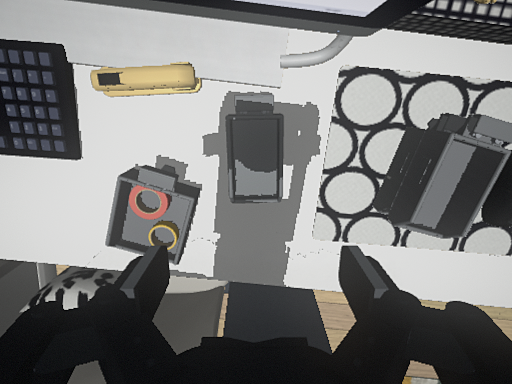

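The left bin is centred at (253,152) px with clear room on both sides. The stack at right looks even. I'll descend and grasp.

```bash
python3 -m handwheel '{"offset":[[0.0075,0.001,0.03],[0,0,0.035],[0,0,0.035],[0,0,0.03],[0,0,0.025]],"turn":[[0,0,-0.8],[0,0,0],[0,0,0],[0,0,0],[0,0,0]],"fingers":[1,1,1,1,1]}' 80
python3 -m handwheel '{"offset":[[0,0,0.02],[0,0,0.012],[0,0,0.006],[0,0,0],[0,0,0]],"turn":[[0,0,0],[0,0,0],[0,0,0],[0,0,0],[0,0,0]],"fingers":[1,1,1,1,0]}'
python3 -m handwheel '{"offset":[[0,0,0],[0,0,0],[0,0,0],[0,0,0],[0,0,0]],"turn":[[0,0,0],[0,0,0],[0,0,0],[0,0,0],[0,0,0]],"fingers":[0,0,0,0,0]}'
python3 -m handwheel '{"offset":[[0,0,-0.01],[0,0,-0.03],[0,0,-0.04],[0,0,-0.04],[0,0,-0.04]],"turn":[[0,0,0],[0,0,0],[0,0,0],[0,0,0],[0,0,0]],"fingers":[0,0,0,0,0]}'
python3 - <<'E'
from h import *
goto([.405,-.082,.24],-9.4,10)
E
```

```text
t: 15.9
ee_pos: [0.5289, 0.0977, 0.0449]
eef_rot: [-0.0, 0.998, 0.063, -0.001]
ft_force: [-0.6, -0.4, 0.1]
finger_gap: 0.0854
gripper_force: 0.0
t: 16.32
ee_pos: [0.53, 0.098, 0.009]
eef_rot: [0.0, 0.998, 0.063, 0.0]
ft_force: [-0.1, 0.3, 0.6]
finger_gap: 0.0756
gripper_force: 0.0
t: 16.73
ee_pos: [0.5307, 0.0982, 0.0107]
eef_rot: [0.0, 0.998, 0.063, 0.002]
ft_force: [-1.2, -1.3, 4.7]
finger_gap: 0.0591
gripper_force: 84.7
t: 17.15
ee_pos: [0.5287, 0.0983, 0.1711]
eef_rot: [-0.0, 0.998, 0.063, -0.0]
ft_force: [1.2, -0.3, -2.8]
finger_gap: 0.0592
gripper_force: 87.0
from [0.5287 0.0983 0.1711] yaw 7.27 turn/row [-0.    0.    1.67]
[-0.0146, 0.0163, -0.0069], [-0.0141, 0.0167, -0.0069], [-0.0136, 0.0171, -0.0069], [-0.0131, 0.0175, -0.0069], [-0.0126, 0.0179, -0.0069], [-0.012, 0.0183, -0.0069], [-0.0115, 0.0186, -0.0069], [-0.011, 0.0189, -0.0069], [-0.0104, 0.0192, -0.0069], [-0.0098, 0.0195, -0.0069],
```

```bash
python3 -m handwheel '{"offset":[[-0.0145,0.0165,-0.010],[-0.014,0.0165,-0.010],[-0.0135,0.017,-0.010],[-0.013,0.0175,-0.010],[-0.0125,0.018,-0.010]],"turn":[[0,0,1.7],[0,0,1.7],[0,0,1.7],[0,0,1.7],[0,0,1.7]],"fingers":[0,0,0,0,0]}'
python3 -m handwheel '{"offset":[[-0.012,0.0185,-0.010],[-0.0115,0.0185,-0.005],[-0.011,0.019,-0.004],[-0.0105,0.019,0],[-0.010,0.0195,0]],"turn":[[0,0,1.7],[0,0,1.7],[0,0,1.6],[0,0,1.6],[0,0,1.6]],"fingers":[0,0,0,0,0]}'
python3 -m handwheel '{"offset":[[0,0,0],[0,0,0],[0,0,0],[0,0,0],[0,0,0]],"turn":[[0,0,0],[0,0,0],[0,0,0],[0,0,0],[0,0,0]],"fingers":[0,0,0,0,0]}'
python3 - <<'E'
from h import *
np.set_printoptions(precision=2,suppress=True)
o,c,M,y=state(); print(c*1e3,y)
for i in range(2):
    w=env.snapshot('wrist'); save(w,f'w7{i}.png')
    A=env.trace(w,'bin_a'); print([(d['p'],d['box']) for d in A[:4]])
    H=[d for d in A if d['box'][3]>250]; S=[d for d in A if d['box'][3]<200 and d['box'][0]>150]
    if not H: continue
    h=H[0]['pixels']; v=1-cv2.dilate(h.astype(np.uint8),np.ones((7,7)))
    if S: print('stack',*fit(w,S[0]['pixels'],.534,-.1013,-9.4,.05,v))
    u=np.ones((384,512)); u[235:]=0
    r=fit(w,h,c[0],c[1],-9,c[2]-.011,u); print('held',*r,(M.T@np.array([r[0][0]-c[0]*1e3,r[0][1]-c[1]*1e3,0])))
E
```

```text
t: 17.57
ee_pos: [0.4666, 0.0079, 0.22]
eef_rot: [0.0, 1.0, -0.011, 0.0]
ft_force: [0.3, -0.2, -3.5]
finger_gap: 0.059
gripper_force: 87.2
t: 17.98
ee_pos: [0.4045, -0.082, 0.2388]
eef_rot: [0.0, 0.997, -0.083, 0.001]
ft_force: [-0.6, -0.2, -2.6]
finger_gap: 0.0595
gripper_force: 87.2
t: 18.4
ee_pos: [0.4059, -0.0809, 0.2377]
eef_rot: [-0.0, 0.997, -0.082, 0.0]
ft_force: [0.4, -0.4, -3.3]
finger_gap: 0.0595
gripper_force: 87.2
[405.88 -80.94 237.73] -9.352766359098794
[(0.66, [187.3, 106.7, 322.6, 321.6]), (0.6, [220.5, 0.5, 287.3, 106.4])]
stack [ 531.27 -100.44   -9.05] 99.59607843137255 6701.0
held [405.18 -80.87  -9.49] 127.13333333333334 24599.0 [-0.7   0.04 -0.  ]
[(0.85, [218.7, 0.8, 286.4, 103.6]), (0.66, [186.7, 108.6, 320.1, 321.1])]
stack [ 532.08 -100.87   -9.12] 105.25098039215685 6646.0
held [404.88 -80.8   -9.59] 213.5843137254902 24391.0 [-1.01  0.03 -0.  ]
```

```bash
python3 - <<'E'
from h import *
goto([.5145,-.0979,.125],-9.25,5)
E
```

```text
from [ 0.4058 -0.0812  0.2375] yaw -9.37 turn/row [-0.    0.   -0.02]
[0.022, -0.0002, 0.0225], [0.022, -0.0002, 0.0225], [0.022, -0.0002, 0.0225], [0.022, -0.0002, 0.0225], [0.022, -0.0002, 0.0225],
```

```bash
python3 -m handwheel '{"offset":[[0.022,-0.0002,0.02],[0.023,-0.0002,0.025],[0.023,-0.0002,0.025],[0.022,-0.0002,0.022],[0.02,-0.0002,0.02]],"turn":[[0,0,-0.1],[0,0,0],[0,0,0],[0,0,0],[0,0,0]],"fingers":[0,0,0,0,0]}'
python3 -m handwheel '{"offset":[[0,0,0],[0,0,0],[0,0,0.004],[0,0,0.004],[0,0,0.002]],"turn":[[0,0,0],[0,0,0],[0,0,0],[0,0,0],[0,0,0]],"fingers":[0,0,0,0,0]}'
python3 - <<'E'
from h import *
goto([.5145,-.0979,.105],-9.25,1)
E
```

```text
t: 19.02
ee_pos: [0.5156, -0.0984, 0.1239]
eef_rot: [-0.0, 0.997, -0.081, -0.0]
ft_force: [0.4, -0.8, -2.0]
finger_gap: 0.0593
gripper_force: 87.4
t: 19.43
ee_pos: [0.5136, -0.0982, 0.116]
eef_rot: [0.0, 0.997, -0.081, 0.0]
ft_force: [-0.1, 0.1, -2.5]
finger_gap: 0.0591
gripper_force: 87.4
from [ 0.5136 -0.0982  0.116 ] yaw -9.33 turn/row [ 0.   -0.01 -0.08]
[0.0008, -0.0005, 0.011],
```

```bash
python3 -m handwheel '{"offset":[[0.0005,-0.0004,0.003],[0,0,0.003],[0,0,0.002],[0,0,0],[0,0,0]],"turn":[[0,0,0],[0,0,0],[0,0,0],[0,0,0],[0,0,0]],"fingers":[0,0,0,0,0]}'
python3 -m handwheel '{"offset":[[0,0,0.001],[0,0,0.001],[0,0,0.001],[0,0,0],[0,0,0]],"turn":[[0,0,0],[0,0,0],[0,0,0],[0,0,0],[0,0,0]],"fingers":[0,0,0,0,0]}'
```

```text
t: 19.85
ee_pos: [0.5148, -0.0982, 0.1076]
eef_rot: [-0.0, 0.997, -0.081, -0.0]
ft_force: [-0.1, -0.6, -2.7]
finger_gap: 0.0593
gripper_force: 87.4
t: 20.27
ee_pos: [0.5149, -0.0982, 0.1046]
eef_rot: [0.0, 0.997, -0.081, 0.0]
ft_force: [-0.9, -0.1, -3.2]
finger_gap: 0.0593
gripper_force: 87.4
```

```bash
python3 -m handwheel '{"offset":[[0,0,0.0007],[0,0,0.0007],[0,0,0],[0,0,0],[0,0,0]],"turn":[[0,0,0],[0,0,0],[0,0,0],[0,0,0],[0,0,0]],"fingers":[0,0,0,0,0]}'
```

```text
t: 20.68
ee_pos: [0.5154, -0.0983, 0.1038]
eef_rot: [0.0, 0.997, -0.081, 0.001]
ft_force: [0.2, 0.3, 5.7]
finger_gap: 0.0593
gripper_force: 88.4
```

```bash
python3 -m handwheel '{"offset":[[0.002,0,-0.0003],[0.002,0,0],[0.002,0,0],[0.002,0,0],[0,0,0]],"turn":[[0,0,0],[0,0,0],[0,0,0],[0,0,0],[0,0,0]],"fingers":[0,0,0,0,0]}'
python3 -m handwheel '{"offset":[[0.001,0,0],[0.001,0,0],[0.001,0,0],[0.001,0,0],[0.001,0,0]],"turn":[[0,0,0],[0,0,0],[0,0,0],[0,0,0],[0,0,0]],"fingers":[0,0,0,0,0]}'
python3 -m handwheel '{"offset":[[0.001,0,0],[0.001,0,0],[0.001,0,0],[0.001,0,0],[0.001,0,0]],"turn":[[0,0,0],[0,0,0],[0,0,0],[0,0,0],[0,0,0]],"fingers":[0,0,0,0,0]}'
python3 -m handwheel '{"offset":[[0.001,0,0],[0.001,0,0],[0.001,0,0],[0.001,0,0],[0.001,0,0]],"turn":[[0,0,0],[0,0,0],[0,0,0],[0,0,0],[0,0,0]],"fingers":[0,0,0,0,0]}'
```

```text
t: 21.1
ee_pos: [0.5213, -0.0992, 0.1038]
eef_rot: [-0.0, 0.997, -0.081, -0.002]
ft_force: [-5.1, 0.0, 9.6]
finger_gap: 0.0594
gripper_force: 88.7
t: 21.52
ee_pos: [0.5244, -0.0997, 0.1038]
eef_rot: [-0.0, 0.997, -0.081, -0.004]
ft_force: [-8.0, 0.4, 11.8]
finger_gap: 0.0595
gripper_force: 88.9
t: 21.93
ee_pos: [0.5294, -0.1002, 0.1038]
eef_rot: [-0.001, 0.997, -0.081, -0.003]
ft_force: [-8.2, 0.1, 10.4]
finger_gap: 0.0595
gripper_force: 89.0
t: 22.35
ee_pos: [0.5335, -0.1008, 0.1039]
eef_rot: [-0.001, 0.997, -0.081, -0.004]
ft_force: [-9.1, 1.4, 13.1]
finger_gap: 0.0591
gripper_force: 89.2
```

```bash
python3 -m handwheel '{"offset":[[0.001,0,-0.0003],[0.001,0,0],[0.001,0,0],[0,0,0],[0,0,0]],"turn":[[0,0,0],[0,0,0],[0,0,0],[0,0,0],[0,0,0]],"fingers":[0,0,0,0,0]}'
python3 -m handwheel '{"offset":[[0.001,0,0],[0.001,0,0],[0.001,0,0],[0,0,0],[0,0,0]],"turn":[[0,0,0],[0,0,0],[0,0,0],[0,0,0],[0,0,0]],"fingers":[0,0,0,0,0]}'
```

```text
t: 22.77
ee_pos: [0.5358, -0.1011, 0.104]
eef_rot: [-0.001, 0.997, -0.081, -0.005]
ft_force: [-10.6, 1.2, 13.8]
finger_gap: 0.0596
gripper_force: 89.3
t: 23.18
ee_pos: [0.5382, -0.1015, 0.1041]
eef_rot: [-0.001, 0.997, -0.081, -0.006]
ft_force: [-10.4, 0.8, 15.1]
finger_gap: 0.0592
gripper_force: 89.4
```

```bash
python3 -m handwheel '{"offset":[[0.001,0,-0.0003],[0.001,0,-0.0003],[0.001,0,0],[0,0,0],[0,0,0]],"turn":[[0,0,0],[0,0,0],[0,0,0],[0,0,0],[0,0,0]],"fingers":[0,0,0,0,0]}'
python3 -m handwheel '{"offset":[[0.001,0,0],[0.001,0,0],[0.001,0,0],[0,0,0],[0,0,0]],"turn":[[0,0,0],[0,0,0],[0,0,0],[0,0,0],[0,0,0]],"fingers":[0,0,0,0,0]}'
```

```text
t: 23.6
ee_pos: [0.5434, -0.1023, 0.1044]
eef_rot: [-0.001, 0.997, -0.081, -0.003]
ft_force: [-6.5, 1.7, 9.3]
finger_gap: 0.0596
gripper_force: 88.9
t: 24.02
ee_pos: [0.5455, -0.1027, 0.1045]
eef_rot: [-0.001, 0.997, -0.081, -0.004]
ft_force: [-7.9, 1.5, 11.0]
finger_gap: 0.0595
gripper_force: 89.0
```

```bash
python3 -m handwheel '{"offset":[[0.001,0,0],[0.001,0,0],[0,0,0],[0,0,0],[0,0,0]],"turn":[[0,0,0],[0,0,0],[0,0,0],[0,0,0],[0,0,0]],"fingers":[0,0,0,0,0]}'
python3 -m handwheel '{"offset":[[-0.002,0,0],[-0.002,0,0],[-0.002,0,0],[-0.002,0,0],[-0.002,0,0]],"turn":[[0,0,0],[0,0,0],[0,0,0],[0,0,0],[0,0,0]],"fingers":[0,0,0,0,0]}'
python3 -m handwheel '{"offset":[[-0.001,0,0],[0,0,0],[0,0,0],[0,0,0],[0,0,0]],"turn":[[0,0,0],[0,0,0],[0,0,0],[0,0,0],[0,0,0]],"fingers":[0,0,0,0,0]}'
```

```text
t: 24.43
ee_pos: [0.5469, -0.1029, 0.1046]
eef_rot: [-0.001, 0.997, -0.081, -0.005]
ft_force: [-9.0, -0.0, 11.3]
finger_gap: 0.0591
gripper_force: 89.1
t: 24.85
ee_pos: [0.5394, -0.1017, 0.1042]
eef_rot: [-0.001, 0.997, -0.081, -0.002]
ft_force: [-3.4, 1.9, 4.5]
finger_gap: 0.0593
gripper_force: 88.5
t: 25.27
ee_pos: [0.5401, -0.1019, 0.1042]
eef_rot: [-0.0, 0.997, -0.081, -0.001]
ft_force: [-4.2, 3.0, 3.8]
finger_gap: 0.0594
gripper_force: 88.3
```

```bash
python3 -m handwheel '{"offset":[[-0.001,0,0],[-0.001,0,0],[-0.001,0,0],[-0.001,0,0],[0,0,0]],"turn":[[0,0,0],[0,0,0],[0,0,0],[0,0,0],[0,0,0]],"fingers":[0,0,0,0,0]}'
python3 -m handwheel '{"offset":[[0,0,0],[0,0,0],[0,0,0],[0,0,0],[0,0,0]],"turn":[[0,0,0],[0,0,0],[0,0,0],[0,0,0],[0,0,0]],"fingers":[1,1,1,1,1]}'
python3 -m handwheel '{"offset":[[0,0,-0.01],[0,0,-0.03],[0,0,-0.03],[-0.01,0,-0.03],[-0.01,0,-0.03]],"turn":[[0,0,0],[0,0,0],[0,0,0],[0,0,0],[0,0,0]],"fingers":[1,1,1,1,1]}'
python3 -m handwheel '{"offset":[[-0.03,0,0],[-0.03,0,0],[-0.02,0,0],[-0.01,0,0],[0,0,0]],"turn":[[0,0,0],[0,0,0],[0,0,0],[0,0,0],[0,0,0]],"fingers":[1,1,1,1,1]}'
python3 - <<'E'
from h import *
np.set_printoptions(precision=2,suppress=True)
o,c,M,y=state(); print(c*1e3,y)
w=env.snapshot('wrist'); save(w,'w8.png')
for d in env.trace(w,'bin_a')[:2]: print(d['p'],d['box'],*fit(w,d['pixels'],.534,-.1013,-9.4,.093))
s=env.snapshot('scene'); save(s,'s8.png')
for k in('bin_a','bin_base'):
    for d in env.trace(s,k)[:3]: print(k,d['p'],d['box'])
a=cv2.imread('pics/s8.png')[150:250,180:310]; cv2.imwrite('pics/c8.png',cv2.resize(a,(780,600),interpolation=2))
E
```

```text
t: 25.68
ee_pos: [0.5367, -0.1018, 0.1042]
eef_rot: [0.0, 0.997, -0.081, 0.0]
ft_force: [-1.5, 3.1, -0.4]
finger_gap: 0.0596
gripper_force: 87.9
t: 26.1
ee_pos: [0.5372, -0.1023, 0.1046]
eef_rot: [0.0, 0.997, -0.081, 0.001]
ft_force: [0.4, 0.7, -0.5]
finger_gap: 0.0852
gripper_force: 0.0
t: 26.52
ee_pos: [0.517, -0.0987, 0.2365]
eef_rot: [0.0, 0.997, -0.081, 0.001]
ft_force: [0.1, -0.3, 0.8]
finger_gap: 0.0856
gripper_force: 0.0
t: 26.93
ee_pos: [0.4262, -0.0832, 0.235]
eef_rot: [-0.0, 0.997, -0.082, -0.0]
ft_force: [-0.1, 0.5, 0.4]
finger_gap: 0.0855
gripper_force: 0.0
[426.16 -83.24 235.02] -9.35144131113481
0.69 [211.2, 2.0, 297.6, 126.3] [ 532.77 -101.28   -9.69] 145.42745098039217 9476.0
bin_a 0.78 [223.5, 167.3, 264.7, 199.9]
bin_a 0.57 [221.3, 185.6, 268.1, 212.7]
bin_base 0.6 [223.1, 196.0, 266.3, 227.8]
```

View pics/c8.png

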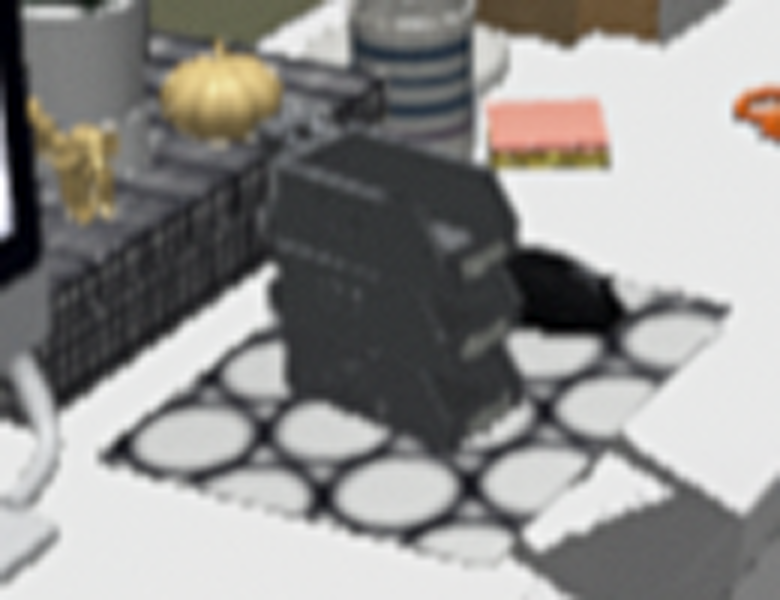

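The side view shows three bins stacked evenly and flat, with their front labels in line at (485,257), (483,337) and (495,415) in the crop. One numeric check before handing in.

```bash
python3 - <<'E'
from h import *
np.set_printoptions(precision=2,suppress=True)
s=env.snapshot('scene')
m=np.zeros((384,512),bool)
for k in('bin_a','bin_base'):
    for d in env.trace(s,k):
        if 200<d['box'][0]<240 and d['p']>.4 and d['box'][2]<280: m|=d['pixels']
ux=np.array([np.cos(np.radians(9.4)),-np.sin(np.radians(9.4))])
def S(o,z):
    p=np.array([o[0],o[1]])/1e3; return sil(s,p[0],p[1],np.radians(-9.4),z)
def f(v):
    b=np.array(v[:2]); q=[b,b+ux*v[2],b+ux*v[3]]
    return np.abs(np.max([S(o,z) for o,z in zip(q,(.007,.05,.093))],0)-m).sum()
v0=np.array([533,-101,0,0.]); 
best=[]
for a in(-9,0):
  for t in(-9,0):
    v=v0+[0,0,a,a+t]; r=minimize(f,v,method='Nelder-Mead',options=dict(initial_simplex=[v]+[v+6*e for e in np.eye(4)],maxiter=150)); print(a,t,r.x,r.fun,m.sum())
for n in('top',):
    w=env.snapshot(n)
    for k,z in(('mouse',0),('stapler',0),('sticky_notes',0),('bin_wide',0)):
        for d in env.mark_of(w,k)[:1]: print(k,ray(w,d['position'],z)*1e3)
E
```

```text
-9 -9 [ 532.45 -102.66   -5.19    3.99] 202.78039215686275 1887
-9 0 [ 530.69 -100.08    1.03    3.57] 182.58039215686273 1887
0 -9 [ 532.12 -102.64    0.89    1.63] 183.3686274509804 1887
0 0 [ 531.5  -101.54    0.98    3.21] 182.4392156862745 1887
mouse [ 532.82 -231.95    0.  ]
stapler [610.72 241.53   0.  ]
sticky_notes [ 623.09 -437.88    0.  ]
bin_wide [439.84 219.97   0.  ]
```

```bash
python3 -c "
from station import env
print(env.sign_off())"
```

```text
the job is handed in; nothing more can be done
None
```

Both narrow bins are stacked on the base bin: each clicked in at about 10 N, and camera fits show both home to within a few millimetres. The wide bin, mouse, stapler and notes were left alone, and the job was handed in at about 27 s.

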